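# Push the tube rack home and lock it in the loading dock

### The job

Push the white rack of tan-capped tubes along its channel until it is fully home against the backstop of the loading dock; do not lift or tip it. Then push the dock's lever sideways towards the rack, past its first detent and on to the second stop, so that its steel bar locks across the front of the rack. Leave the other things on the bench where they stand, and finish clear of everything.

Things in the scene. Friction and masses are not known exactly. Their poses are not given: they have to be found in the camera images.
- dock: White loading dock fixed to the bench. Origin: on the bench under the middle of the channel mouth; +x runs into the channel, +y left looking in, z up. Floor 5 mm thick, x -110 to 135 mm, y -45 to 45 mm. Channel 54 mm wide, walls 35 mm high from x = 8 to 130 mm; backstop face at x = 120 mm, 50 mm high. The lever mechanism is on the -y side.
- rack: White plastic tube rack, loose, 0.18 to 0.35 kg, 110 (x) x 50 (y) x 58 mm; nine tan-capped tubes, part of it, reach 83 mm above its underside. Origin: centre of the underside; axes along the dock's. It starts on the dock floor (at 5 mm), its nose in the channel, 50 to 100 mm short of home. Fully home its origin is at dock x = 65 mm.
- lever (a joint): Lever travel in m along dock +y (towards the rack): 0 open rest, 0.035 first detent (bar still clear of the channel), 0.070 second stop, the end of travel, bar across the rack's end. Starts at 0. It is drawn to these three rests: about 11 N gets it out of the open rest, and the same out of the first detent; past about 0.055 it snaps on to the second stop and stays.
- lever_paddle (a point): Centre of the lever's upright black finger paddle, 55 mm above the bench: 24 mm along dock x, 10 mm thick along y, from 35 to 75 mm high, on a thin stem. At joint value q it is at dock x = -1 mm, y = -123 mm + q. Push on its -y face; that side is free above the 26 mm housing.
- beaker: Bystander, loose: small empty clear-glass beaker, 44 mm across, 55 mm tall. Origin: centre of its underside.
- reagent_bottle: Bystander, loose: amber reagent bottle, 60 mm across, 120 mm tall. Origin: centre of its underside.
- dropper_bottle: Bystander, loose: small amber dropper bottle, 36 mm across, 65 mm tall. Origin: centre of its underside.
- block_rack: Bystander, loose: solid grey single-row rack, 130 x 26 x 40 mm, its five grey-capped tubes reach 95 mm. Origin: centre of its underside.
- marker: Bystander, loose: marker pen lying on the bench, 130 mm long, 13 mm thick. Origin: centre of its underside.
- waste_tub: Bystander, loose: open yellow tub, 100 x 140 x 100 mm. Origin: centre of its underside.
- slide_tray: Bystander, loose: flat white slide tray, 120 x 170 x 20 mm. Origin: centre of its underside.
- second_stop_ridge (a point): Middle of the thick ridge on top of the dock's grey housing (x 8 to 80, y -165 to -35 mm, top at 26 mm): the paddle's y at the second stop. Two thinner ridges at y -88 and -123 mm mark the first detent and the open rest. In front of the lever's bar runs an aluminium rail, x -17 to -8 mm, y -170 to -35 mm, 17 mm high.
- rack_end (a point): Middle of the rack's flat end panel outside the channel, the face to push towards dock +x: 50 mm wide, 58 mm high; the point is 55 mm behind the rack's origin and 35 mm above its underside. Fully home it is at dock x = 10 mm.
- bar_nose (a point): Round nose of the lever's steel bar, 10 mm thick (dock x -6 to 4 mm), 6 to 22 mm high, at dock y = -66 mm + q: it ends 29 mm across the rack's end. It jams on the rack's side if the rack is more than about 6 mm short of home.
Mind the look-alikes: they are no part of the job. What is shaped like the rack but green, pink or purple is not meant.

How it is judged:
By the outcome, as a careful person would: the job done as asked, in the order asked, and still so for the second after the job is handed in, with the robot touching nothing.
It also fails if it takes over 45 s, if anything falls off the work surface, if the arm or the gripper's body presses on something with over 40 N, if the wrist force passes 120 N, or if a joint passes its speed limit or range.

### The arm

A 6-joint arm with a two-finger parallel gripper is mounted at the origin on the work surface. World frame = base frame: x ahead of the robot, y to its left, z up, the work surface at z = 0. Lengths are in m, angles in rad, forces in N, time in s.
With the tool pointing down it reaches from about 0.35 to 0.775 m from the base axis. Payload 5.5 kg.
Tool frame: the origin (TCP) lies on the centre line of the jaws, within the pads' length; the fingertips stand 17 mm ahead of it and the grasp point (between the pads) lies 2 mm behind it; x points along the fingers, y is the direction in which the jaws open and shut, and the axes are right-handed (so a half turn about x gives the same grasp; the last joint's range is limited). The gripper opens to 85 mm and grips with 20 to 120 N. Pads are 22 mm wide; open, the fingers measure 114 mm over their backs; the gripper's body (76 mm by 85 mm) begins 54 mm behind the grasp point. The pads swing forward as they close: fully open they stand 13 mm farther back than shut.
Start: joints at [0.99, 0.313, 0.046, 1.304, 0, 1.431], TCP at [0.245, 0.52, 0.222] pointing down, gripper open.
Joint ranges: [-2.76, 2.76], [-0.86, 1.69], [-1.03, 1.26], [-2.2, 2.34], [-1.47, 1.5], [-3.14, 3.14]. Speed limits (rad/s): [2.57, 2.57, 3.14, 3.14, 3.14, 3.14].

### API

Orientations are given as a 3x3 rotation matrix whose columns are the frame's x, y, z axes.
In Python, from bench import robot gives the robot as it stands. The module is installed in compiled form; this text tells all that it offers.
- The arm moves only by the shell command python3 -m handwheel 'ROWS' [OPENING] [FORCE]. ROWS is JSON, a list of rows, each an object of numbers: "tx", "ty", "tz": the shift along the tool's x, y, z in cm; "ax", "ay", "az": the turn, a rotation vector about the tool's x, y, z in degrees. A call has exactly 5 rows; each row shifts and turns the commanded pose from where the row before left it, along the tool's axes as they then stand; what a row does not reach is not made up. A row lasts 1/10 s, in which the tool goes at most 50 mm and 8.59 degrees, less where a joint would pass 70% of its speed; a pose out of reach is approached as far as the arm can. A call is refused whole if a number of a shift passes 5 or a number of a turn 8.59, either way. A call with a gripper value outside its range is refused whole. OPENING is the opening, from -1 (shut) to 1 (fully open), so that 0 is half open, set as the call begins (- or left out, the last holds). The fingers move at their own pace and stop on an object; FORCE is the grip in N (left out, the last holds). Time passes only in rows, so rows that do not move let the fingers close, or fill a call up. It gives the time, the measured TCP pose, the force and the opening at its end, in the units of the state.
- robot.get_state(): the state, without advancing time (a new reading comes with each control period).
- robot.snapshot(name): name is "scene" or "top" or "wrist"; returns a dict with "image" (400x640x3 uint8, red, green, blue), "depth" (400x640 float32, m along the optical axis (not along the pixel's ray), 0 where there is no reading), "fx", "fy", "cx", "cy" (pixels), "R" (3x3) and "t" (3): a world point X has camera coordinates R X + t. Camera axes: x right, y down, z forward; pixel columns grow to the right and rows downward; lengths in m; the calibration is good to about 2 mm. The wrist camera is an equidistant fisheye: a pixel r from the principal point sees the ray r / f radians off the axis. A picture is of the moment at which its call begins.
- robot.hand_in(): hands the job in, once; it reports no verdict.
The state is a dict: "t": time; "joint_positions": joint angles; "qvel": joint speeds; "joint_torque": joint torques, N m; "eef_pos": TCP position; "tool_rot": TCP orientation; "wrist_force": force on the tool from outside, world axes, zero at the start; "wrist_torque": the same for the moment, N m; "grip_width": opening from 0.0 (shut) to 1.0 (fully open).
Only numpy, scipy, OpenCV 4.12 (cv2) and the standard library are available. Lean on these libraries where they do the work, as an engineer would, in place of code of your own. Each camera call takes 0.05 s, during which the arm holds its last target.

## Working session

There is one attempt and no reset: what is moved stays moved. The work goes in short steps, Python scripts to look and compute and a shell command to move; the robot and the scene stay as the last step left them, time stands still between calls to the robot, and variables do not carry over. Pictures are saved under pics/ and viewed, and the job is handed in when it is done.

```bash
mkdir -p pics
cat > h.py <<'E'
import numpy as np, cv2
from bench import robot
def snap(n,f):
    s=robot.snapshot(n); cv2.imwrite(f'pics/{f}.png',s['image'][:,:,::-1]); np.savez(f'pics/{f}.npz',**s); return s
def pt(s,u,v,d=None):
    d=s['depth'][int(v),int(u)] if d is None else d
    c=np.array([(u-s['cx'])/s['fx'],(v-s['cy'])/s['fy'],1])*d
    return s['R'].T@(c-s['t'])
def ld(f): return dict(np.load(f'pics/{f}.npz'))
E
python3 - <<'E'
from h import *
np.set_printoptions(precision=4,suppress=True)
for n in('scene','top','wrist'):
    s=snap(n,n+'0'); print(n,s['fx'],s['cx'],s['cy'],s['R'].tolist(),s['t'])
st=robot.get_state()
for k in st: print(k,np.array(st[k]))
E
```

```text
scene 500.2361945538991 323.4993045881801 192.64262787864362 [[-0.7461117253306137, 0.6657034049229873, -0.01250079989905564], [0.5591487407678908, 0.6162725228423048, -0.5545817011832099], [-0.3614830272943076, -0.4207697164287398, -0.8320353758793076]] [ 0.3639 -0.3189  1.4107]
top 480.55586681490007 317.8813342042495 201.06755587751255 [[0.045017219249582366, -0.9989820515951359, -0.002882804504093766], [-0.9778138086615098, -0.043471979653388435, -0.20491545226235988], [0.20458153768585075, 0.01204356989389647, -0.9787754322939985]] [0.0514 0.589  1.0488]
wrist 309.70691628693146 325.24472736946615 201.27850519548355 [[0.42772452554696555, 0.903906839562195, -0.002038538277365331], [0.859195332524383, -0.4058646459604987, 0.3115401574880431], [0.2807759085355055, -0.13500486862348468, -0.9502308007184455]] [-0.5733 -0.0391  0.3817]
t 0.15
joint_positions [ 0.9904  0.3138  0.0452  1.3036 -0.      1.4312]
qvel [ 0.0009 -0.0027  0.0052  0.0003 -0.001  -0.0001]
joint_torque [  0.0025 -48.1065  29.8816   0.0139  -0.0001   0.    ]
eef_pos [0.2451 0.5197 0.2214]
tool_rot [[-0.0007  0.4267  0.9044]
 [-0.0012  0.9044 -0.4267]
 [-1.     -0.0014 -0.0002]]
wrist_force [0.3798 0.5394 0.0285]
wrist_torque [ 0.0276 -0.0154  0.0212]
grip_width 1.0009477748746543
```

View pics/scene0.png

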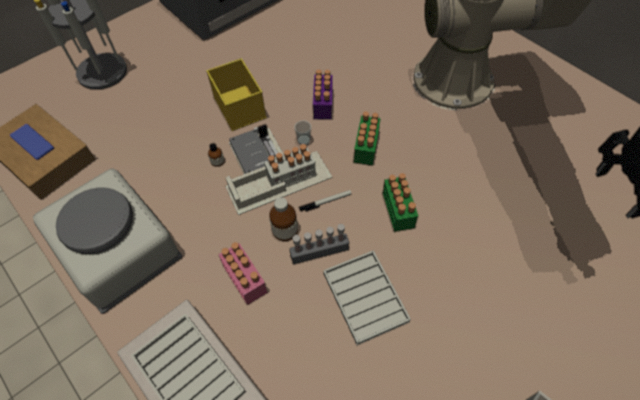

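View pics/top0.png

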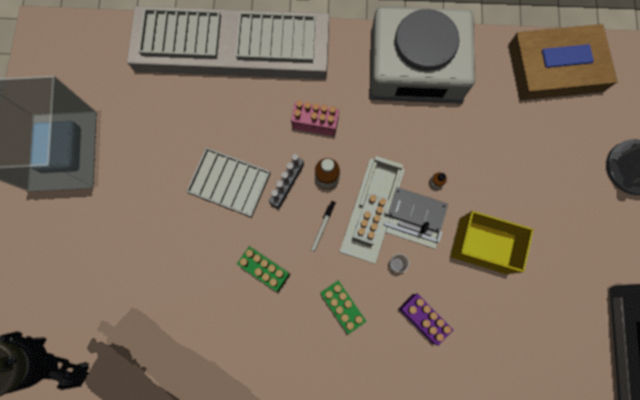

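View pics/wrist0.png

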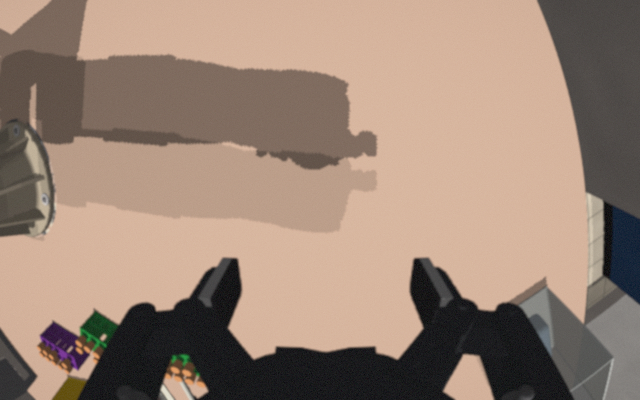

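The scene and top views show one white rack with tan caps: top (371,218), scene (290,163), standing in the white dock. Rack-shaped look-alikes in the top view are green (263,269), green (343,307), purple (427,319) and pink (316,117). The grey-capped block_rack is at (287,180). I choose the white rack at (371,218) and check it in a crop.

Run:
```python
from h import *
s=ld('top0'); im=s['image'][145:285,290:460,::-1]
cv2.imwrite('pics/c1.png',cv2.resize(im,None,fx=4.2,fy=4.2,interpolation=cv2.INTER_CUBIC))
s=ld('scene0'); im=s['image'][110:250,200:360,::-1]
cv2.imwrite('pics/c2.png',cv2.resize(im,None,fx=4.2,fy=4.2,interpolation=cv2.INTER_CUBIC))
```

```text
(no output)
```

View pics/c1.png

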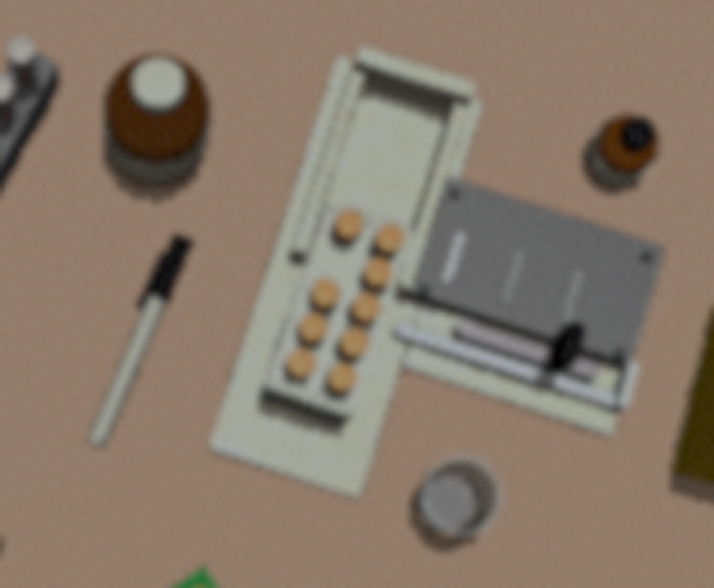

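View pics/c2.png

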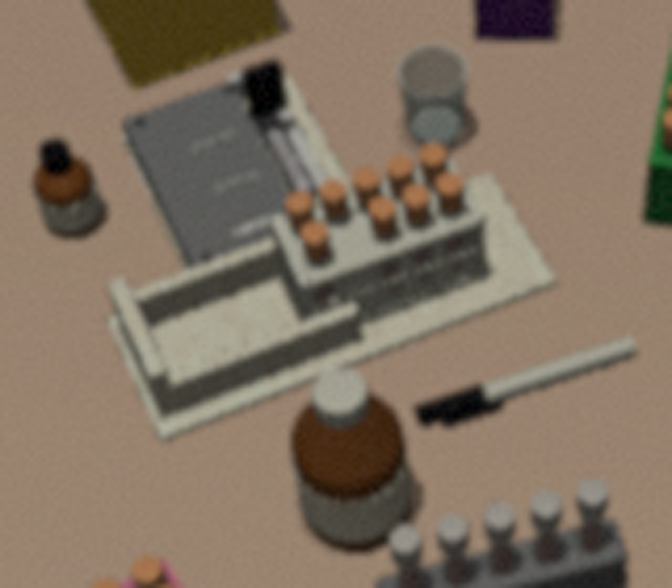

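The crop confirms the choice: a white rack with nine tan caps, its nose between the channel walls, channel opening away from the robot. The black paddle is at crop (568,345). Next I fit the dock pose from both views and measure the bystanders.

Run:
```python
from h import *
from scipy.optimize import least_squares
np.set_printoptions(precision=4,suppress=True)
T=ld('top0');S=ld('scene0')
tc=lambda u,v:(u/4.2-.38+290,v/4.2-.38+145)
sc=lambda u,v:(u/4.2-.38+200,v/4.2-.38+110)
def proj(s,X):
    c=s['R']@X+s['t']; return np.array([s['fx']*c[0]/c[2]+s['cx'],s['fy']*c[1]/c[2]+s['cy']])
obs=[(T,tc(211,448),(-.11,.045,.005)),(T,tc(360,495),(-.11,-.045,.005)),
(S,sc(553,278),(-.11,.045,.005)),(S,sc(489,175),(-.11,-.045,.005)),(S,sc(163,432),(.135,.045,.005)),
(T,tc(568,345),(-.001,-.123,.065)),(S,sc(265,90),(-.001,-.123,.058)),
(T,tc(663,243),(.08,-.165,.026)),(S,sc(125,123),(.08,-.165,.026))]
def W(p,d):
    c,s=np.cos(p[2]),np.sin(p[2]); d=np.array(d); return np.array([p[0]+c*d[0]-s*d[1],p[1]+s*d[0]+c*d[1],d[2]])
def f(p): return np.concatenate([proj(s,W(p,d))-np.array(o) for s,o,d in obs])
r=least_squares(f,[.6,-.1,-.2],loss='soft_l1'); p=r.x; print(p,np.degrees(p[2])); print(f(p).reshape(-1,2))
np.save('dock.npy',p)
def inv(X):
    c,s=np.cos(p[2]),np.sin(p[2]); d=X[:2]-p[:2]; return np.array([c*d[0]+s*d[1],-s*d[0]+c*d[1],X[2]])
# rack end top edge (58mm + 5): top corners
def onz(s,uv,z):
    a=pt(s,*uv,d=.1);C=-s['R'].T@s['t'];k=(z-C[2])/(a-C)[2];return C+k*(a-C)
for n,s,uv,z in [('end L',T,tc(265,388),.063),('end R',T,tc(352,415),.063),('endR scene',S,sc(488,215),.063),
 ('beaker top',T,tc(455,498),.055),('beaker sc',S,sc(432,62),.055),('dropper',T,tc(637,133),.065),('reag',T,tc(158,82),.12),('bluetub corner',T,(453,264),.1),('tub2',T,(468,213),.1),('marker tip',T,tc(182,240),.01),('marker end',T,tc(97,440),.01)]:
    X=onz(s,uv,z); print(n,X,'dock',inv(X)*1000)
# depth cloud rack
for nm,s in(('T',T),('S',S)):
    v,u=np.mgrid[0:400,0:640]; d=s['depth'].astype(float)
    c=np.stack([(u-s['cx'])/s['fx']*d,(v-s['cy'])/s['fy']*d,d],-1)[d>0]; X=(c-s['t'])@s['R']
    dx=X[:,:2]-p[:2];cc,ss=np.cos(p[2]),np.sin(p[2]);q=np.stack([cc*dx[:,0]+ss*dx[:,1],-ss*dx[:,0]+cc*dx[:,1],X[:,2]],1)
    m=(abs(q[:,1])<.02)&(q[:,2]>.05)&(q[:,2]<.12)&(abs(q[:,0])<.115); print(nm,m.sum(),np.percentile(q[m,0],[2,5,50,95,98]),np.percentile(q[m,2],[5,50,95]))
    m=(abs(q[:,1]+.123)<.02)&(q[:,2]>.04)&(abs(q[:,0])<.03);print('paddle',m.sum(),q[m].mean(0) if m.sum() else '', q[m].max(0))
    m=(abs(q[:,1])<.04)&(q[:,2]<.02)&(q[:,0]>-.105)&(q[:,0]<-.085);print('floor z',np.median(q[m,2]))
```

```text
[ 0.5724 -0.0508 -0.2775] -15.898149587238763
[[-0.7705 -0.2767]
 [-0.0262  0.5891]
 [ 1.0411  0.5036]
 [ 0.5038 -0.8454]
 [-0.1811  1.7869]
 [ 0.3364 -0.5406]
 [ 0.0764 -0.7511]
 [ 0.4944 -0.1454]
 [-1.0231 -0.7527]]
end L [ 0.506 -0.005  0.063] dock [-76.3991  25.8429  63.    ]
end R [ 0.4934 -0.0523  0.063 ] dock [-75.5103 -23.0436  63.    ]
endR scene [ 0.5055 -0.0062  0.063 ] dock [-76.5483  24.6256  63.    ]
beaker top [ 0.4521 -0.1095  0.055 ] dock [-99.6099 -89.3539  55.    ]
beaker sc [ 0.4509 -0.1194  0.055 ] dock [-98.0806 -99.2509  55.    ]
dropper [ 0.6568 -0.2063  0.065 ] dock [ 123.7907 -126.369    65.    ]
reag [0.6584 0.06   0.12  ] dock [ 52.3423 130.141  120.    ]
bluetub corner [ 0.4519 -0.2214  0.1   ] dock [ -69.189  -197.0326  100.    ]
tub2 [ 0.5658 -0.2559  0.1   ] dock [  49.8232 -199.0503  100.    ]
marker tip [0.5967 0.0419 0.01  ] dock [-2.0152 95.8001 10.    ]
marker end [0.4794 0.0853 0.01  ] dock [-126.6629  105.4586   10.    ]
T 839 [-0.0765 -0.0733 -0.0265  0.0224  0.0297] [0.0579 0.0657 0.089 ]
paddle 73 [-0.0051 -0.1214  0.0664] [ 0.0082 -0.1173  0.077 ]
floor z 0.003903987393561149
S 842 [-0.07   -0.0629 -0.0151  0.0299  0.0346] [0.0596 0.075  0.0896]
paddle 114 [ 0.     -0.1208  0.0609] [ 0.0111 -0.1156  0.0789]
floor z 0.004971903076961348
```

```bash
cat >> h.py <<'E'
def st():
    np.set_printoptions(precision=4,suppress=True)
    s=robot.get_state(); p=np.load('dock.npy'); X=np.array(s['eef_pos']); c,n=np.cos(p[2]),np.sin(p[2]); d=X[:2]-p[:2]
    R=np.array(s['tool_rot']); D=np.array([[c,-n,0],[n,c,0],[0,0,1]])
    print('t',s['t'],'dock mm',np.round([1e3*(c*d[0]+n*d[1]),1e3*(-n*d[0]+c*d[1]),1e3*X[2]],1),'F dock',D.T@np.array(s['wrist_force']),'grip',s['grip_width'],'q',np.array(s['joint_positions']))
    print('tool z,x in dock',D.T@R[:,2],D.T@R[:,0])
E
python3 -m handwheel '[{"ax":-4.7},{"ax":-4.7},{"ty":-3.8,"tz":3.0},{"ty":-3.8,"tz":3.0},{"ty":-3.8,"tz":3.0}]' -1 40
python3 -m handwheel '[{"ty":-3.8,"tz":3.0},{"ty":-3.8,"tz":3.0},{"ty":-3.8,"tz":3.0},{"ty":-3.8,"tz":3.0},{"ty":-3.8,"tz":3.0}]'
python3 -c "from h import *;st()"
```

```text
t 0.15 dock mm [-471.   459.1  221.4] F dock [0.2175 0.6229 0.0285] grip 1.0009477748746543 q [ 0.9904  0.3138  0.0452  1.3036 -0.      1.4312]
tool z,x in dock [ 0.9867 -0.1626 -0.0002] [-0.0004 -0.0013 -1.    ]schema error: expected keys tx, ty, tz, ax, ay, az
schema error: expected keys tx, ty, tz, ax, ay, az
```

```bash
python3 -m handwheel '[{"tx":0,"ty":0,"tz":0,"ax":-4.7,"ay":0,"az":0},{"tx":0,"ty":0,"tz":0,"ax":-4.7,"ay":0,"az":0},{"tx":0,"ty":-3.8,"tz":3.0,"ax":0,"ay":0,"az":0},{"tx":0,"ty":-3.8,"tz":3.0,"ax":0,"ay":0,"az":0},{"tx":0,"ty":-3.8,"tz":3.0,"ax":0,"ay":0,"az":0}]' -1 40
python3 -c "from h import *;st()"
```

```text
t: 0.65
eef_pos: [0.3008, 0.3845, 0.2216]
tool_rot: [[-0.0, 0.272, 0.962], [-0.001, 0.962, -0.272], [-1.0, -0.001, -0.0]]
wrist_force: [0.6, -0.2, 0.9]
grip_width: 0.142
t 0.65 dock mm [-380.5  344.2  221.6] F dock [ 0.6093 -0.0775  0.901 ] grip 0.14220870449545323 q [ 0.7424  0.1459 -0.1709  1.2546 -0.0002  1.0175]
tool z,x in dock [ 1.      0.0024 -0.0002] [-0.0002 -0.0007 -1.    ]
```

```bash
python3 -m handwheel '[{"tx":0,"ty":-3.8,"tz":3.0,"ax":0,"ay":0,"az":0},{"tx":0,"ty":-3.8,"tz":3.0,"ax":0,"ay":0,"az":0},{"tx":0,"ty":-3.8,"tz":3.0,"ax":0,"ay":0,"az":0},{"tx":0,"ty":-3.8,"tz":3.0,"ax":0,"ay":0,"az":0},{"tx":0,"ty":-3.8,"tz":3.0,"ax":0,"ay":0,"az":0}]' 
python3 -m handwheel '[{"tx":0,"ty":-3.8,"tz":2.5,"ax":0,"ay":0,"az":0},{"tx":0,"ty":-3.8,"tz":2.5,"ax":0,"ay":0,"az":0},{"tx":0,"ty":-3.8,"tz":2.5,"ax":0,"ay":0,"az":0},{"tx":0,"ty":-3.8,"tz":2.5,"ax":0,"ay":0,"az":0},{"tx":4,"ty":0,"tz":0,"ax":0,"ay":0,"az":0}]' 
python3 -c "
from h import *;st();snap('wrist','w1');snap('scene','s1')"
```

```text
t: 1.15
eef_pos: [0.3934, 0.1602, 0.2221]
tool_rot: [[0.0, 0.273, 0.962], [0.0, 0.962, -0.273], [-1.0, 0.0, 0.0]]
wrist_force: [0.8, 0.2, -0.2]
grip_width: 0.004
t: 1.65
eef_pos: [0.4535, -0.0172, 0.1857]
tool_rot: [[0.011, 0.28, 0.96], [-0.004, 0.96, -0.28], [-1.0, -0.0, 0.012]]
wrist_force: [1.6, 0.4, -1.2]
grip_width: 0.002
t 1.65 dock mm [-123.5   -0.2  185.7] F dock [ 1.4594  0.8446 -1.1567] grip 0.002122901728991623 q [-0.2141  0.0858 -0.3292  1.1443 -0.0013  0.0695]
tool z,x in dock [ 0.9999 -0.0061  0.0117] [ 0.0117 -0.0005 -0.9999]
```

View pics/w1.png

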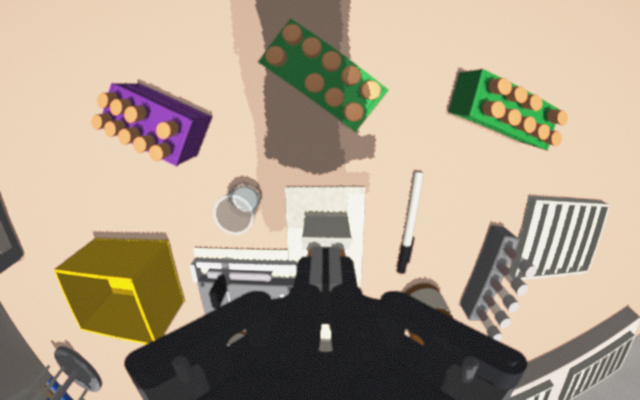

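View pics/s1.png

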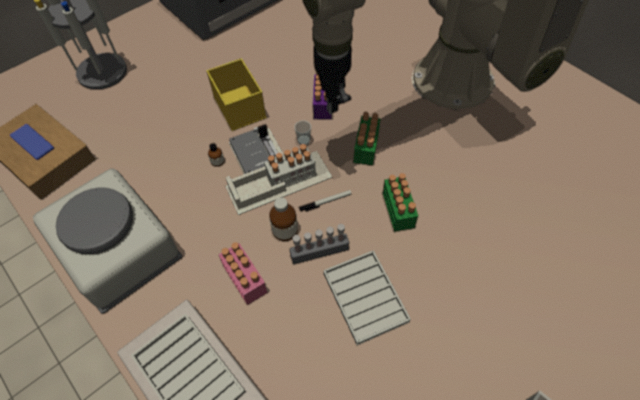

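```bash
cat >> h.py <<'E'
def fish(s,X):
    c=s['R']@X+s['t']; r=np.hypot(c[0],c[1]); th=np.arctan2(r,c[2]); return s['cx']+s['fx']*th*c[0]/r, s['cy']+s['fy']*th*c[1]/r
def W(d):
    p=np.load('dock.npy');c,s=np.cos(p[2]),np.sin(p[2]); return np.array([p[0]+c*d[0]-s*d[1],p[1]+s*d[0]+c*d[1],d[2]])
def overlay(name,out,P,box,k):
    s=ld(name); im=s['image'][:,:,::-1].copy(); x0,y0,x1,y1=box
    im=cv2.resize(im[y0:y1,x0:x1],None,fx=k,fy=k,interpolation=cv2.INTER_CUBIC)
    for d in P:
        u,v=fish(s,W(np.array(d)/1000)); cv2.circle(im,(int((u+.5-x0)*k),int((v+.5-y0)*k)),3,(0,0,255),1)
    cv2.imwrite(f'pics/{out}.png',im)
E
python3 - <<'E'
from h import *
st(); s=snap('wrist','w2'); C=-s['R'].T@s['t']; print('cam',C)
overlay('w2','w2o',[(-110,45,5),(-110,-45,5),(-76,25,63),(-76,-25,63),(-76,25,5),(-76,-25,5),(-1,-123,75),(-13,-123,55),(-17,-170,17),(-17,-35,17)],(180,150,420,330),3.3)
E
```

```text
t 1.75 dock mm [-133.6    2.1  177.9] F dock [-0.7751  0.5996 -0.1537] grip -0.000978257305813102 q [-0.2086  0.0896 -0.3446  1.1453  0.0002  0.0716]
tool z,x in dock [ 1.     -0.0028 -0.0087] [-0.0087 -0.0004 -1.    ]
cam [0.3677 0.0094 0.331 ]
```

View pics/w2o.png

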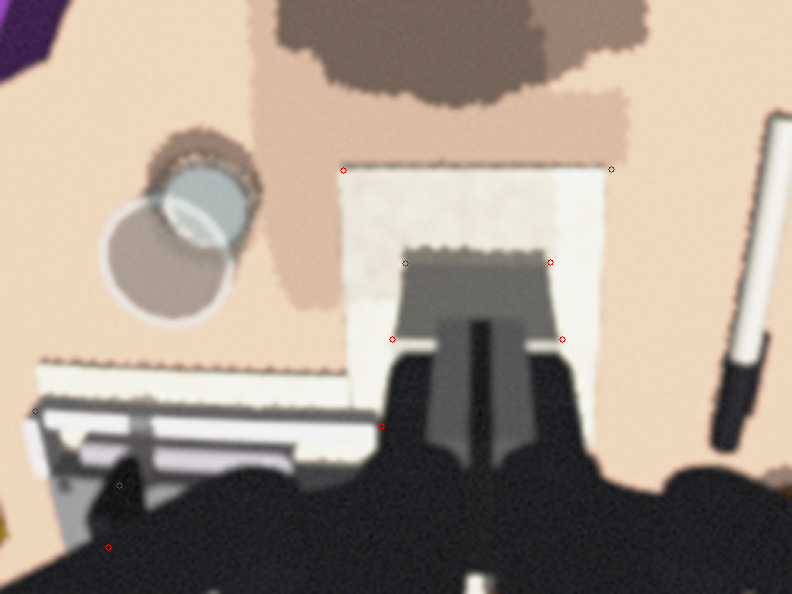

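The overlay agrees to about 2 mm; the rack end is at dock x ≈ -77. Descending in front of it.

```bash
python3 -m handwheel '[{"tx":3,"ty":-0.2,"tz":0,"ax":0,"ay":0,"az":0},{"tx":3.5,"ty":0,"tz":0,"ax":0,"ay":0,"az":0},{"tx":3.5,"ty":0,"tz":0,"ax":0,"ay":0,"az":0},{"tx":2,"ty":0,"tz":0,"ax":0,"ay":0,"az":0},{"tx":0,"ty":0,"tz":0,"ax":0,"ay":0,"az":0}]'
python3 -c "
from h import *;st();snap('wrist','w3');st()"
```

```text
t: 2.3
eef_pos: [0.4456, -0.012, 0.061]
tool_rot: [[-0.004, 0.271, 0.963], [0.001, 0.963, -0.271], [-1.0, -0.0, -0.004]]
wrist_force: [0.8, 0.8, 1.0]
grip_width: 0.003
t 2.3 dock mm [-132.5    2.6   61. ] F dock [0.5536 0.9662 1.0358] grip 0.002939315133945105 q [-0.2074  0.1901 -0.5392  0.8455  0.0002  0.0672]
tool z,x in dock [ 1.      0.0029 -0.004 ] [-0.004  -0.0001 -1.    ]
t 2.35 dock mm [-131.2    2.6   62.5] F dock [ 0.3715 -0.3794 -0.1564] grip 0.0028398308535919703 q [-0.2077  0.1886 -0.5368  0.8468  0.0001  0.0671]
tool z,x in dock [ 1.      0.0027 -0.0014] [-0.0014  0.0001 -1.    ]
```

View pics/w3.png

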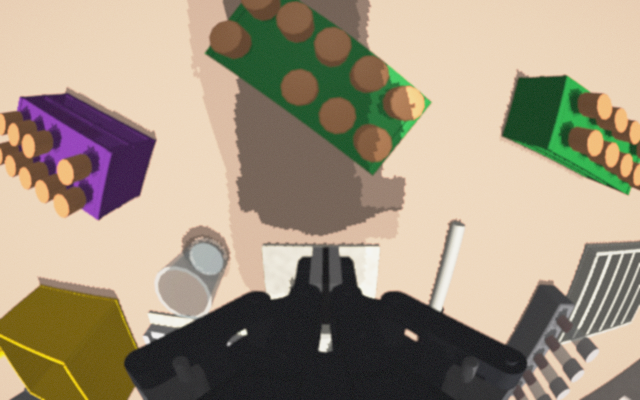

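```bash
python3 -m handwheel '[{"tx":1.2,"ty":-0.3,"tz":0,"ax":0,"ay":0,"az":0},{"tx":0,"ty":0,"tz":1,"ax":0,"ay":0,"az":0},{"tx":0,"ty":0,"tz":1,"ax":0,"ay":0,"az":0},{"tx":0,"ty":0,"tz":1,"ax":0,"ay":0,"az":0},{"tx":0,"ty":0,"tz":0.5,"ax":0,"ay":0,"az":0}]'
python3 -c "
from h import *;st()"
python3 -m handwheel '[{"tx":0,"ty":0,"tz":0.5,"ax":0,"ay":0,"az":0},{"tx":0,"ty":0,"tz":0.5,"ax":0,"ay":0,"az":0},{"tx":0,"ty":0,"tz":0.5,"ax":0,"ay":0,"az":0},{"tx":0,"ty":0,"tz":0.5,"ax":0,"ay":0,"az":0},{"tx":0,"ty":0,"tz":0.5,"ax":0,"ay":0,"az":0}]'
python3 -c "
from h import *;st();snap('scene','s3');im=ld('s3')['image'][100:260,190:370,::-1];cv2.imwrite('pics/s3c.png',cv2.resize(im,None,fx=3.7,fy=3.7,interpolation=2))"
```

```text
t: 2.85
eef_pos: [0.4828, -0.0264, 0.0512]
tool_rot: [[0.003, 0.273, 0.962], [-0.001, 0.962, -0.273], [-1.0, 0.0, 0.003]]
wrist_force: [0.5, -0.5, -0.1]
grip_width: -0.002
t 2.85 dock mm [-92.9  -1.1  51.2] F dock [ 0.6479 -0.3844 -0.1348] grip -0.0016947063265499536 q [-0.2209  0.2616 -0.4721  0.8341  0.0001  0.0557]
tool z,x in dock [1.     0.0008 0.003 ] [ 0.003   0.0003 -1.    ]
t: 3.35
eef_pos: [0.5041, -0.0327, 0.0499]
tool_rot: [[-0.001, 0.273, 0.962], [0.0, 0.962, -0.273], [-1.0, 0.0, -0.001]]
wrist_force: [-2.1, -0.0, 1.1]
grip_width: 0.001
t 3.35 dock mm [-70.6  -1.2  49.9] F dock [-1.9645 -0.6102  1.0549] grip 0.001460847050155226 q [-0.2238  0.3028 -0.4173  0.8514  0.0001  0.0529]
tool z,x in dock [ 1.      0.0007 -0.0008] [-0.0008  0.0001 -1.    ]
```

View pics/s3c.png

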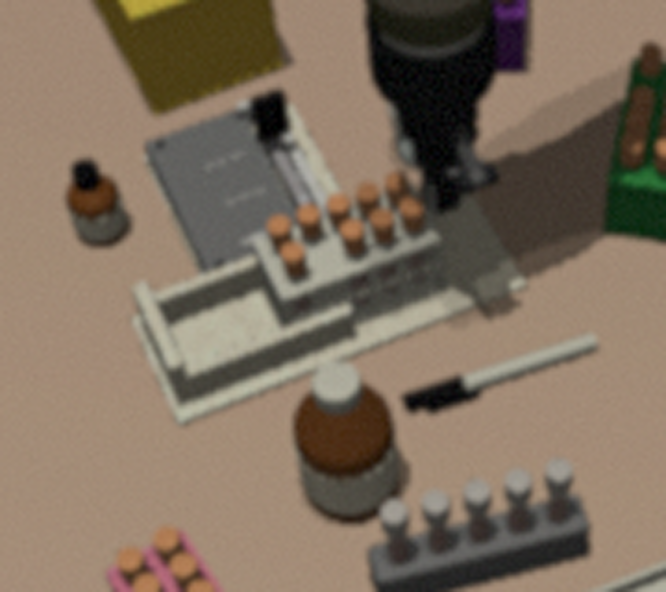

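The rack is moving straight and level; its cap row has shifted along the channel with about 2 N of force.

```bash
python3 -m handwheel '[{"tx":0,"ty":0.1,"tz":1,"ax":0,"ay":0,"az":0},{"tx":0,"ty":0,"tz":1,"ax":0,"ay":0,"az":0},{"tx":0,"ty":0,"tz":1,"ax":0,"ay":0,"az":0},{"tx":0,"ty":0,"tz":1,"ax":0,"ay":0,"az":0},{"tx":0,"ty":0,"tz":0.8,"ax":0,"ay":0,"az":0}]'
python3 -c "
from h import *;st()"
python3 -m handwheel '[{"tx":0,"ty":0,"tz":0.3,"ax":0,"ay":0,"az":0},{"tx":0,"ty":0,"tz":0.3,"ax":0,"ay":0,"az":0},{"tx":0,"ty":0,"tz":0.3,"ax":0,"ay":0,"az":0},{"tx":0,"ty":0,"tz":0.3,"ax":0,"ay":0,"az":0},{"tx":0,"ty":0,"tz":0,"ax":0,"ay":0,"az":0}]'
python3 -c "
from h import *;st()"
```

```text
t: 3.9
eef_pos: [0.5516, -0.0453, 0.05]
tool_rot: [[-0.0, 0.273, 0.962], [-0.0, 0.962, -0.273], [-1.0, -0.0, -0.0]]
wrist_force: [-2.4, -0.9, 0.9]
grip_width: -0.003
t 3.9 dock mm [-21.5  -0.4  50. ] F dock [-2.1087 -1.4979  0.9332] grip -0.002909612380399166 q [-0.2269  0.3839 -0.2957  0.8913 -0.0003  0.0501]
tool z,x in dock [ 1.      0.0005 -0.    ] [-0.     -0.0003 -1.    ]
t: 4.4
eef_pos: [0.5628, -0.0481, 0.0502]
tool_rot: [[0.001, 0.273, 0.962], [0.0, 0.962, -0.273], [-1.0, 0.0, 0.001]]
wrist_force: [-1.3, -0.4, 0.1]
grip_width: -0.005
t 4.4 dock mm [-9.9 -0.  50.2] F dock [-1.1171 -0.7667  0.124 ] grip -0.004743124322584487 q [-0.2277  0.4022 -0.2666  0.9012  0.0004  0.0491]
tool z,x in dock [1.     0.0007 0.0009] [ 0.0009  0.0004 -1.    ]
```

```bash
python3 -m handwheel '[{"tx":0,"ty":0,"tz":0.2,"ax":0,"ay":0,"az":0},{"tx":0,"ty":0,"tz":0.2,"ax":0,"ay":0,"az":0},{"tx":0,"ty":0,"tz":0.2,"ax":0,"ay":0,"az":0},{"tx":0,"ty":0,"tz":0.2,"ax":0,"ay":0,"az":0},{"tx":0,"ty":0,"tz":0,"ax":0,"ay":0,"az":0}]'
python3 -c "
from h import *;st();snap('top','t4')"
python3 -m handwheel '[{"tx":0,"ty":0,"tz":0.1,"ax":0,"ay":0,"az":0},{"tx":0,"ty":0,"tz":0.1,"ax":0,"ay":0,"az":0},{"tx":0,"ty":0,"tz":0.1,"ax":0,"ay":0,"az":0},{"tx":0,"ty":0,"tz":0,"ax":0,"ay":0,"az":0},{"tx":0,"ty":0,"tz":0,"ax":0,"ay":0,"az":0}]'
python3 -c "
from h import *;st()"
```

```text
t: 4.9
eef_pos: [0.5705, -0.0504, 0.0502]
tool_rot: [[0.001, 0.273, 0.962], [0.0, 0.962, -0.273], [-1.0, 0.0, 0.001]]
wrist_force: [-0.4, 0.4, -0.0]
grip_width: 0.001
t 4.9 dock mm [-1.9 -0.1 50.2] F dock [-0.5236  0.2578 -0.0289] grip 0.0009792899396812145 q [-0.2283  0.4155 -0.2454  0.909   0.0002  0.0484]
tool z,x in dock [1.     0.0008 0.0008] [ 0.0008  0.0003 -1.    ]
t: 5.45
eef_pos: [0.5722, -0.0509, 0.05]
tool_rot: [[-0.001, 0.273, 0.962], [0.0, 0.962, -0.273], [-1.0, 0.0, -0.001]]
wrist_force: [-3.0, 1.1, 1.3]
grip_width: 0.002
t 5.45 dock mm [-0.1 -0.1 50. ] F dock [-3.1966  0.2849  1.3339] grip 0.0024916822586399353 q [-0.2285  0.4201 -0.2387  0.913   0.0001  0.0481]
tool z,x in dock [ 1.      0.0008 -0.001 ] [-0.001   0.0001 -1.    ]
```

```bash
python3 -m handwheel '[{"tx":0,"ty":0,"tz":0.1,"ax":0,"ay":0,"az":0},{"tx":0,"ty":0,"tz":0.1,"ax":0,"ay":0,"az":0},{"tx":0,"ty":0,"tz":0,"ax":0,"ay":0,"az":0},{"tx":0,"ty":0,"tz":0,"ax":0,"ay":0,"az":0},{"tx":0,"ty":0,"tz":0,"ax":0,"ay":0,"az":0}]'
python3 -c "
from h import *;st()
snap('scene','s5');im=ld('s5')['image'][100:260,190:370,::-1];cv2.imwrite('pics/s5c.png',cv2.resize(im,None,fx=3.7,fy=3.7,interpolation=2))"
```

```text
t: 5.95
eef_pos: [0.5723, -0.051, 0.0498]
tool_rot: [[-0.004, 0.273, 0.962], [0.001, 0.962, -0.273], [-1.0, -0.0, -0.004]]
wrist_force: [-7.7, 2.4, 4.5]
grip_width: 0.001
t 5.95 dock mm [ 0.  -0.1 49.8] F dock [-8.0603  0.2117  4.5245] grip 0.0012779511261730339 q [-0.2286  0.423  -0.2347  0.9174  0.0002  0.048 ]
tool z,x in dock [ 1.      0.0009 -0.0043] [-0.0043 -0.     -1.    ]
```

View pics/s5c.png

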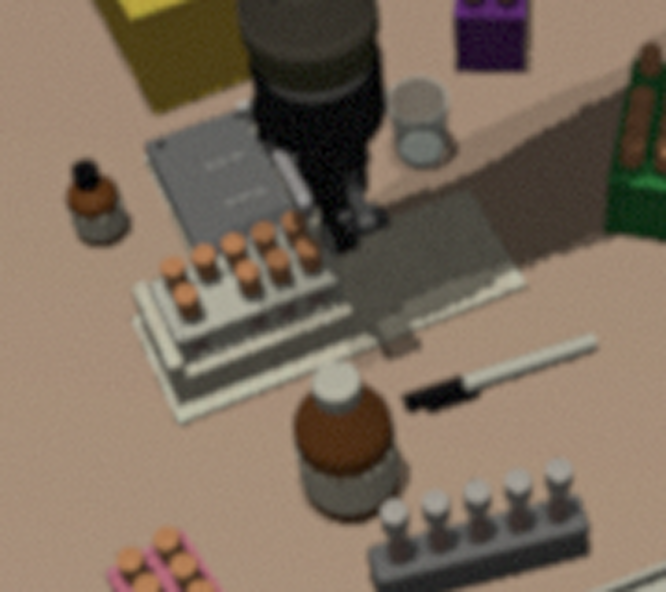

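The rack is home: motion stalled at 8 N with TCP x = 0 mm, and in the picture the rack's nose is at the backstop. Now I back off, rise and go over to the lever.

```bash
python3 -m handwheel '[{"tx":0,"ty":0,"tz":-1.5,"ax":0,"ay":0,"az":0},{"tx":0,"ty":0,"tz":-2.5,"ax":0,"ay":0,"az":0},{"tx":-4,"ty":0,"tz":0,"ax":0,"ay":0,"az":0},{"tx":-4,"ty":0,"tz":0,"ax":0,"ay":0,"az":0},{"tx":-4,"ty":0,"tz":0,"ax":0,"ay":0,"az":0}]'
python3 -m handwheel '[{"tx":0,"ty":-4,"tz":1,"ax":0,"ay":0,"az":0},{"tx":0,"ty":-4,"tz":1,"ax":0,"ay":0,"az":0},{"tx":0,"ty":-4,"tz":1,"ax":0,"ay":0,"az":0},{"tx":0,"ty":-3,"tz":1,"ax":0,"ay":0,"az":0},{"tx":0,"ty":0,"tz":0,"ax":0,"ay":0,"az":0}]'
python3 - <<'E'
from h import *
st(); s=snap('wrist','w6'); st()
overlay('w6','w6o',[(-13,-118,75),(11,-118,75),(-13,-128,75),(11,-128,75),(10,25,63),(10,-25,63),(10,25,5),(-17,-170,17),(-17,-35,17)],(120,120,520,400),2)
snap('top','t6'); cv2.imwrite('pics/t6c.png',cv2.resize(ld('t6')['image'][140:290,310:550,::-1],None,fx=3.3,fy=3.3,interpolation=2))
E
```

```text
t: 6.5
eef_pos: [0.5366, -0.0409, 0.1715]
tool_rot: [[0.001, 0.273, 0.962], [-0.0, 0.962, -0.273], [-1.0, 0.0, 0.001]]
wrist_force: [0.4, -0.2, -0.6]
grip_width: -0.007
t: 7.0
eef_pos: [0.5349, -0.2006, 0.1702]
tool_rot: [[0.003, 0.278, 0.961], [-0.003, 0.961, -0.278], [-1.0, -0.002, 0.003]]
wrist_force: [0.8, -0.4, -0.1]
grip_width: 0.001
t 7.0 dock mm [   5.  -154.3  170.2] F dock [ 0.8462 -0.1807 -0.061 ] grip 0.0010621210841796006 q [-0.4988  0.3224 -0.0691  1.1756 -0.0009 -0.2171]
tool z,x in dock [ 1.     -0.0042  0.0035] [ 0.0035 -0.0017 -1.    ]
t 7.05 dock mm [   4.  -152.3  170.1] F dock [ 0.2649  0.6264 -0.2618] grip 0.00015244565782471717 q [-0.4963  0.3216 -0.0706  1.1766  0.0001 -0.2161]
tool z,x in dock [ 1.     -0.0027  0.002 ] [ 0.002  -0.0004 -1.    ]
```

View pics/w6o.png

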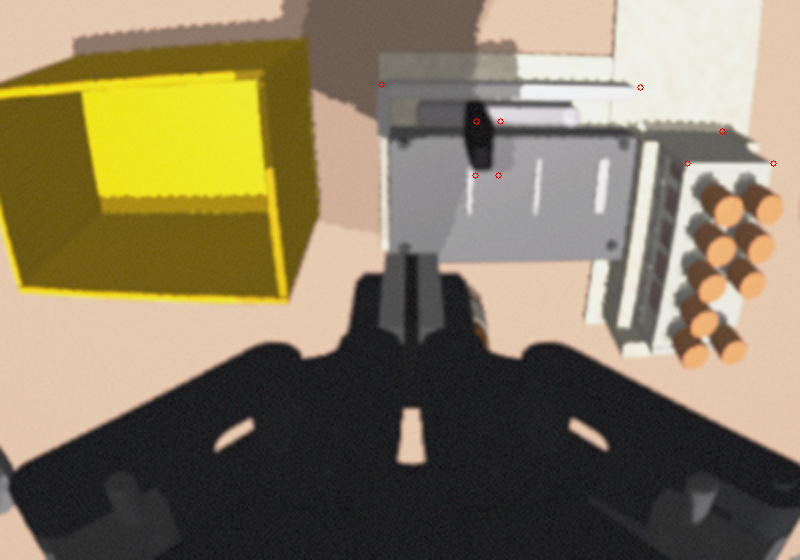

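View pics/t6c.png

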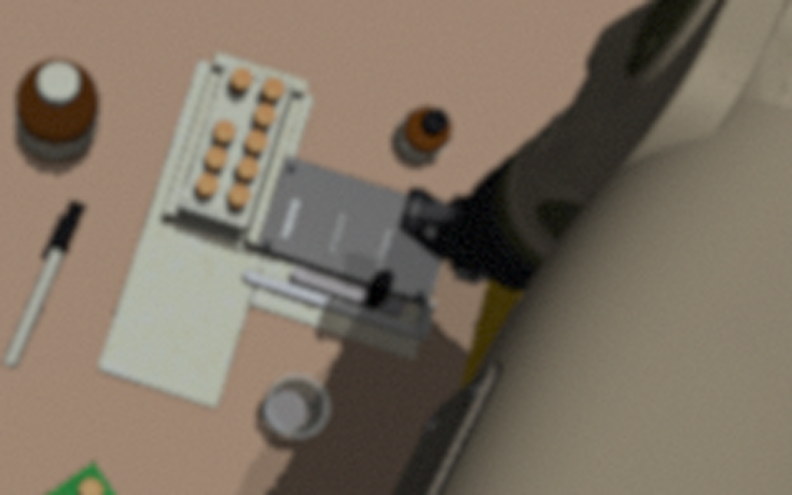

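Run:
```python
from h import *
st(); s=ld('w6'); d=s['depth'].astype(float); v,u=np.mgrid[0:400,0:640]
a=(u-s['cx'])/s['fx'];b=(v-s['cy'])/s['fy'];th=np.hypot(a,b)
def cloud():
    k=np.where(th<1.5,np.tan(np.minimum(th,1.5)),0)/np.maximum(th,1e-9)
    return np.stack([a*k*d,b*k*d,d],-1)
c=cloud()[(d>0)&(th<1.45)]; X=(c-s['t'])@s['R']
p=np.load('dock.npy');dx=X[:,:2]-p[:2];cc,ss=np.cos(p[2]),np.sin(p[2])
q=1e3*np.stack([cc*dx[:,0]+ss*dx[:,1],-ss*dx[:,0]+cc*dx[:,1],X[:,2]],1)
print('grip depth range',d[300,330],d[340,200],d[270,320])
r=q-[4,-152,170]
m=(q[:,2]>115)&(np.hypot(r[:,0],r[:,1])<110)
for lo in range(0,100,10):
    w=m&(abs(r[:,1])>=lo)&(abs(r[:,1])<lo+10)
    if w.sum(): print(lo,w.sum(),'min h above TCP',r[w,2].min(),np.percentile(r[w,2],5),'x',np.percentile(r[w,0],[2,98]))
# tub edge
m=(abs(q[:,2]-100)<8)&(q[:,1]<-170); print('tub top',m.sum(),np.percentile(q[m,1],[1,50,95,99]),np.percentile(q[m,0],[2,98]))
m=(q[:,2]>60)&(q[:,2]<85)&(abs(q[:,1]+125)<15)&(abs(q[:,0])<25); print('paddle',m.sum(),np.percentile(q[m],[3,50,97],axis=0))
m=(q[:,2]>50)&(q[:,2]<70)&(abs(q[:,1])<22)&(q[:,0]<60)&(q[:,0]>-20); print('rack end x',np.percentile(q[m,0],[1,3,10]))
```

```text
t 7.1 dock mm [   3.3 -151.   170. ] F dock [-0.9926  0.1097 -0.0596] grip 0.0026256975184025767 q [-0.4945  0.321  -0.0716  1.1772  0.0004 -0.2159]
tool z,x in dock [ 1.     -0.0011  0.0011] [ 0.0011  0.0002 -1.    ]
grip depth range 0.11770056933164597 0.0853624939918518 0.1306961476802826
0 9274 min h above TCP 13.824485082664836 26.992240586557365 x [-20.0835   6.9166]
10 6779 min h above TCP 15.340156467403688 38.201444142163716 x [-20.677   -6.3213]
20 4966 min h above TCP 51.78574786638873 58.959800995322425 x [-19.6503   8.0569]
30 6659 min h above TCP 54.97724880125625 64.17233183012641 x [-12.9588   8.2178]
40 5657 min h above TCP 64.840519232287 76.46750947487692 x [-13.1862   4.9248]
50 3081 min h above TCP 77.94027590425159 86.07411611507212 x [-14.2526  -2.3449]
60 237 min h above TCP 89.89578276143061 92.8601171896783 x [-14.0168   0.0504]
tub top 3703 [-628.9878 -274.3306 -208.1356 -207.3713] [-39.1489 315.8607]
paddle 368 [[ -14.0448 -130.4174   63.6249]
 [  -4.7791 -126.0644   74.6314]
 [   7.4633 -120.3412   76.4024]]
rack end x [9.1217 9.2699 9.9376]
```

Measurements: rack end at x ≈ 9–10 mm (home), paddle near (-3,-126), and the gripper clears the tub and the caps. Descending behind the paddle.

```bash
python3 -m handwheel '[{"tx":1.5,"ty":-0.4,"tz":-0.5,"ax":0,"ay":0,"az":0},{"tx":3.5,"ty":0,"tz":0,"ax":0,"ay":0,"az":0},{"tx":3.5,"ty":0,"tz":0,"ax":0,"ay":0,"az":0},{"tx":2.5,"ty":0,"tz":0,"ax":0,"ay":0,"az":0},{"tx":0,"ty":0,"tz":0,"ax":0,"ay":0,"az":0}]'
python3 -c "
from h import *;st();snap('wrist','w7');st()"
```

```text
t: 7.6
eef_pos: [0.5253, -0.1956, 0.0566]
tool_rot: [[-0.006, 0.272, 0.962], [0.004, 0.962, -0.272], [-1.0, 0.002, -0.007]]
wrist_force: [-0.7, 0.7, 0.0]
grip_width: 0.003
t 7.6 dock mm [  -5.7 -152.1   56.6] F dock [-0.8923  0.494   0.0085] grip 0.003118269245421642 q [-0.4999  0.3945 -0.2607  0.9226  0.0003 -0.2249]
tool z,x in dock [ 1.      0.0025 -0.0067] [-0.0067  0.0018 -1.    ]
t 7.65 dock mm [  -4.  -152.7   58.8] F dock [0.6644 0.0272 0.6619] grip -0.0004079653648612156 q [-0.5001  0.3926 -0.2573  0.9246  0.0003 -0.225 ]
tool z,x in dock [ 1.      0.0024 -0.0035] [-0.0035  0.0011 -1.    ]
```

View pics/w7.png

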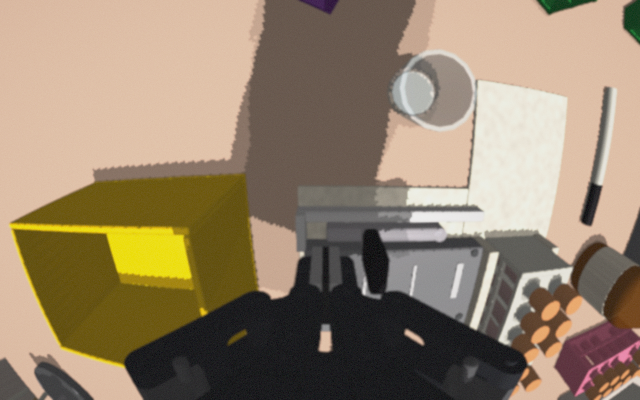

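```bash
python3 -m handwheel '[{"tx":0.3,"ty":0.8,"tz":0.1,"ax":0,"ay":0,"az":0},{"tx":0,"ty":0.8,"tz":0,"ax":0,"ay":0,"az":0},{"tx":0,"ty":0.8,"tz":0,"ax":0,"ay":0,"az":0},{"tx":0,"ty":0.8,"tz":0,"ax":0,"ay":0,"az":0},{"tx":0,"ty":0.8,"tz":0,"ax":0,"ay":0,"az":0}]'
python3 -c "
from h import *;st();snap('wrist','w8');st()"
```

```text
t: 8.15
eef_pos: [0.541, -0.1604, 0.0587]
tool_rot: [[0.003, 0.274, 0.962], [-0.002, 0.962, -0.274], [-1.0, -0.001, 0.003]]
wrist_force: [0.1, 0.4, 0.8]
grip_width: -0.001
t 8.15 dock mm [  -0.1 -114.    58.7] F dock [-0.0069  0.3772  0.7643] grip -0.0007496035330045238 q [-0.4303  0.3913 -0.2597  0.9167 -0.0004 -0.1531]
tool z,x in dock [1.     0.0003 0.0031] [ 0.0031 -0.0009 -1.    ]
t 8.2 dock mm [  -0.6 -112.3   58.5] F dock [-0.1448  1.6843  0.6686] grip -0.0003683480198780973 q [-0.4284  0.3912 -0.2602  0.9171  0.0014 -0.1527]
tool z,x in dock [1.     0.0018 0.0024] [ 0.0024  0.001  -1.    ]
```

View pics/w8.png

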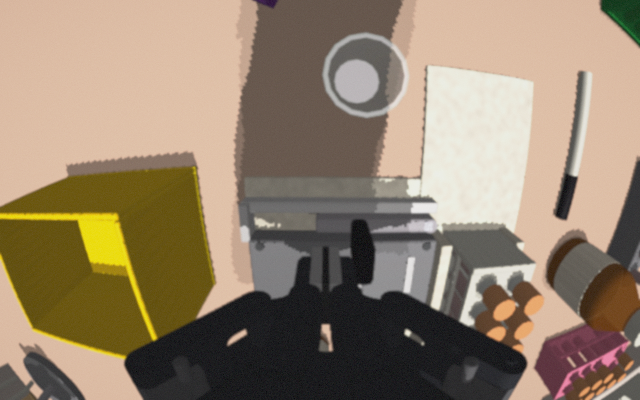

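The paddle has moved on to the first detent and stands ahead of the finger. Pushing on to the second stop.

```bash
python3 -m handwheel '[{"tx":0,"ty":0.7,"tz":0,"ax":0,"ay":0,"az":0},{"tx":0,"ty":0.7,"tz":0,"ax":0,"ay":0,"az":0},{"tx":0,"ty":0.7,"tz":0,"ax":0,"ay":0,"az":0},{"tx":0,"ty":0.7,"tz":0,"ax":0,"ay":0,"az":0},{"tx":0,"ty":0.5,"tz":0,"ax":0,"ay":0,"az":0}]'
python3 -c "
from h import *;st()"
python3 -m handwheel '[{"tx":0,"ty":0.2,"tz":0,"ax":0,"ay":0,"az":0},{"tx":0,"ty":0.2,"tz":0,"ax":0,"ay":0,"az":0},{"tx":0,"ty":0.2,"tz":0,"ax":0,"ay":0,"az":0},{"tx":0,"ty":0,"tz":0,"ax":0,"ay":0,"az":0},{"tx":0,"ty":0,"tz":0,"ax":0,"ay":0,"az":0}]'
python3 -c "
from h import *;st();snap('wrist','w9')"
```

```text
t: 8.7
eef_pos: [0.5492, -0.1281, 0.0576]
tool_rot: [[0.001, 0.273, 0.962], [0.0, 0.962, -0.273], [-1.0, 0.0, 0.001]]
wrist_force: [-0.3, -0.6, -0.1]
grip_width: 0.004
t 8.7 dock mm [ -1.1 -80.6  57.6] F dock [-0.1102 -0.6054 -0.0581] grip 0.004266476619342207 q [-0.3717  0.3934 -0.2595  0.917   0.0004 -0.0948]
tool z,x in dock [1.     0.0006 0.0009] [ 0.0009  0.0003 -1.    ]
t: 9.2
eef_pos: [0.5503, -0.1227, 0.057]
tool_rot: [[-0.0, 0.273, 0.962], [0.0, 0.962, -0.273], [-1.0, 0.0, -0.0]]
wrist_force: [-0.7, -0.4, -0.7]
grip_width: -0.002
t 9.2 dock mm [ -1.5 -75.1  57. ] F dock [-0.5572 -0.5249 -0.6921] grip -0.0019128740339770358 q [-0.3617  0.3946 -0.2593  0.917   0.0002 -0.085 ]
tool z,x in dock [ 1.      0.0008 -0.0001] [-0.0001  0.0002 -1.    ]
```

View pics/w9.png

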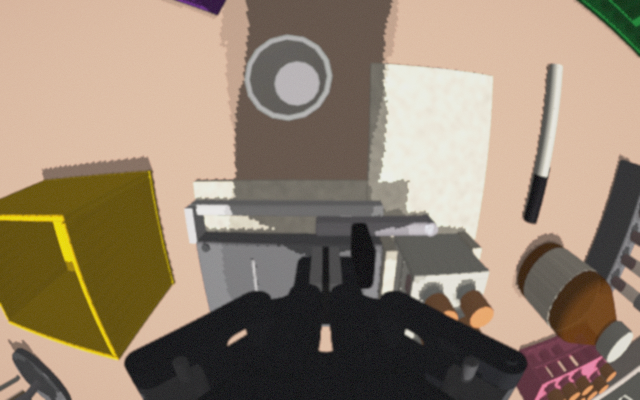

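The bar now lies across the rack's end (nose at (425,230)). One gentle extra push confirms the stop.

```bash
python3 -m handwheel '[{"tx":0,"ty":0.2,"tz":0,"ax":0,"ay":0,"az":0},{"tx":0,"ty":0.2,"tz":0,"ax":0,"ay":0,"az":0},{"tx":0,"ty":0.1,"tz":0,"ax":0,"ay":0,"az":0},{"tx":0,"ty":0,"tz":0,"ax":0,"ay":0,"az":0},{"tx":0,"ty":0,"tz":0,"ax":0,"ay":0,"az":0}]'
python3 -c "
from h import *;st()"
```

```text
t: 9.75
eef_pos: [0.5514, -0.1193, 0.0571]
tool_rot: [[-0.001, 0.274, 0.962], [-0.003, 0.962, -0.274], [-1.0, -0.003, -0.0]]
wrist_force: [-1.6, -4.5, -0.6]
grip_width: 0.002
t 9.75 dock mm [ -1.5 -71.6  57.1] F dock [-0.3333 -4.8045 -0.5721] grip 0.0018479694608572173 q [-0.3538  0.395  -0.2584  0.9173 -0.0029 -0.076 ]
tool z,x in dock [ 1.     -0.0003 -0.0001] [-0.0001 -0.0029 -1.    ]
```

The lever is at the hard stop (4.8 N at TCP y = -71.6 mm). I back off, go up and move clear.

```bash
python3 -m handwheel '[{"tx":0,"ty":-1,"tz":0,"ax":0,"ay":0,"az":0},{"tx":0,"ty":-2,"tz":0,"ax":0,"ay":0,"az":0},{"tx":-3,"ty":0,"tz":0,"ax":0,"ay":0,"az":0},{"tx":-4,"ty":0,"tz":0,"ax":0,"ay":0,"az":0},{"tx":-4,"ty":0,"tz":0,"ax":0,"ay":0,"az":0}]'
python3 -m handwheel '[{"tx":-4,"ty":0,"tz":0,"ax":0,"ay":0,"az":0},{"tx":-3,"ty":0,"tz":-3,"ax":0,"ay":0,"az":0},{"tx":0,"ty":0,"tz":-4,"ax":0,"ay":0,"az":0},{"tx":0,"ty":0,"tz":-4,"ax":0,"ay":0,"az":0},{"tx":0,"ty":0,"tz":0,"ax":0,"ay":0,"az":0}]'
python3 - <<'E'
from h import *
st()
s=snap('top','t10');cv2.imwrite('pics/t10c.png',cv2.resize(s['image'][140:290,290:530,::-1],None,fx=3.3,fy=3.3,interpolation=2))
s=snap('scene','s10');cv2.imwrite('pics/s10c.png',cv2.resize(s['image'][60:300,190:450,::-1],None,fx=2.5,fy=2.5,interpolation=2))
snap('wrist','w10'); overlay('w10','w10o',[(10,25,63),(10,-25,63),(-1,4,14),(-1,-53,75)],(170,190,470,400),2.6)
E
```

```text
t: 10.25
eef_pos: [0.5428, -0.1468, 0.1678]
tool_rot: [[-0.001, 0.274, 0.962], [0.001, 0.962, -0.274], [-1.0, 0.001, -0.001]]
wrist_force: [1.6, 0.5, -0.2]
grip_width: 0.002
t: 10.75
eef_pos: [0.4329, -0.1146, 0.2371]
tool_rot: [[-0.003, 0.273, 0.962], [0.002, 0.962, -0.273], [-1.0, 0.001, -0.003]]
wrist_force: [0.9, 0.1, 0.3]
grip_width: -0.002
t 10.75 dock mm [-116.7  -99.6  237.1] F dock [0.778  0.3728 0.2877] grip -0.0022797597831382523 q [-0.439   0.0652 -0.2243  1.2848  0.0007 -0.1623]
tool z,x in dock [ 1.      0.0007 -0.0033] [-0.0033  0.0013 -1.    ]
```

View pics/t10c.png

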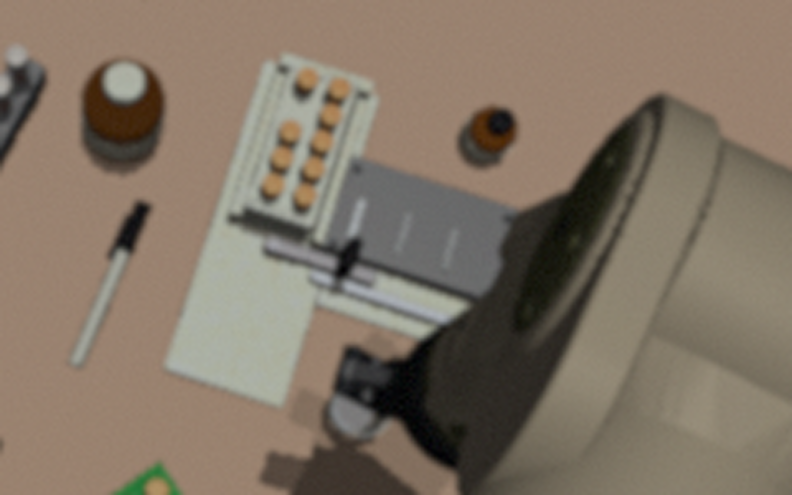

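View pics/s10c.png

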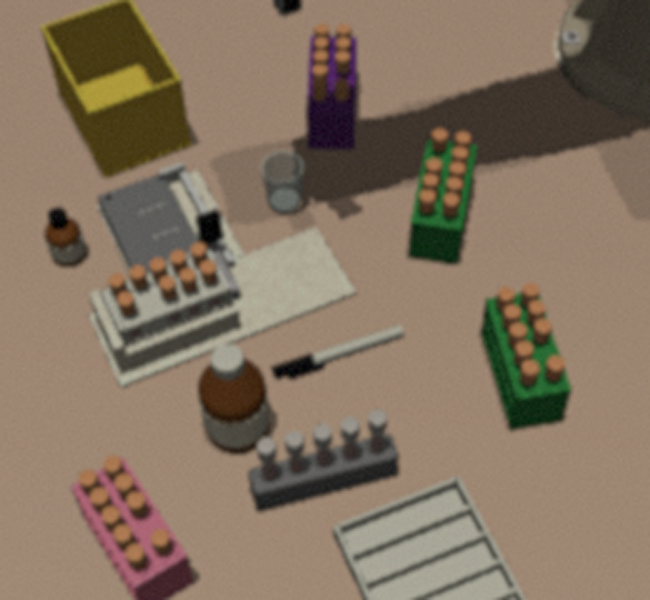

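View pics/w10o.png

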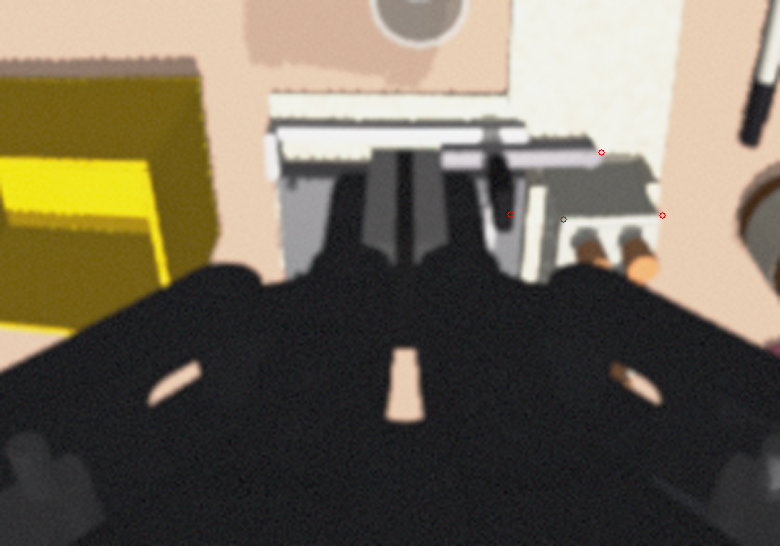

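All three views show the paddle in line with the thick ridge, the bar across the rack's end, and the rack level at the backstop. The bystanders are where they stood, and the gripper is 0.24 m up in free air.

```bash
python3 -c "
from h import *
st();print(robot.hand_in())"
```

```text
t 10.9 dock mm [-110.9 -100.4  237.6] F dock [-0.1184 -0.0884 -0.1624] grip -0.00021957926129932524 q [-0.4386  0.0717 -0.216   1.2812  0.0005 -0.1617]
tool z,x in dock [1.     0.0006 0.0019] [ 0.0019  0.0002 -1.    ]
the job is handed in; nothing more can be done
None
```

The rack is fully home, the lever is at its second stop with the bar locked across the rack's front, and I handed the job in at about 10.9 s.

- **Rack:** I pushed the white rack about 87 mm along the channel with the closed fingertips until it stalled against the backstop at about 8 N. The wrist camera's depth then put its end at dock x of about 9–10 mm, where home is 10 mm. It stayed level.
- **Lever:** I pushed the paddle past the first detent to the second stop, where it resisted with about 5 N. The final pictures show the paddle in line with the thick ridge and the bar across the rack's end.
- **Finish:** The arm ended in free air, 0.24 m up, with no force on the wrist. By eye, the other things on the bench had not moved; the arm hid part of the beaker and tub in the last top view, but both show in the scene view.
- **Disagreements:** Predicted and seen positions differed by about 2–3 mm, within what the calibration allows for. The tub's edge measured 8–10 mm farther from the lever in the wrist view than in the top view, which only added clearance. No check failed. My first two move commands were refused because every row has to carry all six numbers; they moved nothing.

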